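# Return the row of craft paints to the swatch stand

### The job

The craft class is over: move the row of four paint bottles from the wooden carrying rack across to the paint stand, in the order that the stand's colour swatches show, so that each bottle stands upright on the floor of the well with its own colour in front. Keep the bottles upright, set them down gently rather than dropping them, and leave the glue bottle and the dish of shells where they are.

Things in the scene. Friction and masses are not known exactly. Their poses are not given: they have to be found in the camera images.
- paint_red: red paint bottle, 50-100 g: body 34 mm across, 64 tall, pointed cap to 92. Origin: centre of its underside, z up. At the start it stands in a 44 mm hole of the fixed wooden carrying rack (70 x 260 mm; four holes in a row, 60 mm apart), its y axis along the row. Measured from the underside, the rack's top board is at 24 mm, its end boards at 36: grip above that, closing across the row
- paint_yellow: yellow paint bottle, 50-100 g: body 34 mm across, 64 tall, pointed cap to 92. Origin: centre of its underside, z up. At the start it stands in a 44 mm hole of the fixed wooden carrying rack (70 x 260 mm; four holes in a row, 60 mm apart), its y axis along the row. Measured from the underside, the rack's top board is at 24 mm, its end boards at 36: grip above that, closing across the row
- paint_green: green paint bottle, 50-100 g: body 34 mm across, 64 tall, pointed cap to 92. Origin: centre of its underside, z up. At the start it stands in a 44 mm hole of the fixed wooden carrying rack (70 x 260 mm; four holes in a row, 60 mm apart), its y axis along the row. Measured from the underside, the rack's top board is at 24 mm, its end boards at 36: grip above that, closing across the row
- paint_violet: violet paint bottle, 50-100 g: body 34 mm across, 64 tall, pointed cap to 92. Origin: centre of its underside, z up. At the start it stands in a 44 mm hole of the fixed wooden carrying rack (70 x 260 mm; four holes in a row, 60 mm apart), its y axis along the row. Measured from the underside, the rack's top board is at 24 mm, its end boards at 36: grip above that, closing across the row
- well_red: fixed white 60 mm square well of the paint stand, red swatch sloping down in front (-x, to 58 mm from the origin). Origin: centre of its underside; y along the row of wells (62 mm apart), z up. Round hole 52 mm wide: floor 4 mm, rim 20 mm above the origin. The stand's back board rises to 28 mm, 34 to 40 mm behind (+x)
- well_yellow: fixed white 60 mm square well of the paint stand, yellow swatch sloping down in front (-x, to 58 mm from the origin). Origin: centre of its underside; y along the row of wells (62 mm apart), z up. Round hole 52 mm wide: floor 4 mm, rim 20 mm above the origin. The stand's back board rises to 28 mm, 34 to 40 mm behind (+x)
- well_green: fixed white 60 mm square well of the paint stand, green swatch sloping down in front (-x, to 58 mm from the origin). Origin: centre of its underside; y along the row of wells (62 mm apart), z up. Round hole 52 mm wide: floor 4 mm, rim 20 mm above the origin. The stand's back board rises to 28 mm, 34 to 40 mm behind (+x)
- well_violet: fixed white 60 mm square well of the paint stand, violet swatch sloping down in front (-x, to 58 mm from the origin). Origin: centre of its underside; y along the row of wells (62 mm apart), z up. Round hole 52 mm wide: floor 4 mm, rim 20 mm above the origin. The stand's back board rises to 28 mm, 34 to 40 mm behind (+x)
- glue: bystander: white glue bottle with a pointed blue nozzle, 44 mm in diameter, 125 mm tall, standing on the table. Origin: centre of its underside
- shell_dish: bystander: small white ceramic dish of sea shells, 92 mm across, 22 mm tall, on the table. Origin: centre of its underside
Not all that is in view belongs to the job. There is more than one size of the paint_yellow; the one meant has the size given above.

How it is judged:
At the end, for the whole second after the job is handed in: Each paint bottle stands at rest in the well with the swatch of its colour: within 12 mm of the well's centre, its underside less than 4 mm above the well's floor, within 7 degrees of upright (horizontal distance between paint_red and well_red below 0.012 m and z of paint_red in the frame of well_red below 0.008 m and angle between each of paint_red, paint_yellow, paint_green, paint_violet's own z axis and vertical below 0.12 rad and linear speed of each of paint_red, paint_yellow, paint_green, paint_violet below 0.02 m/s and horizontal distance between paint_yellow and well_yellow below 0.012 m and z of paint_yellow in the frame of well_yellow below 0.008 m and horizontal distance between paint_green and well_green below 0.012 m and z of paint_green in the frame of well_green below 0.008 m and horizontal distance between paint_violet and well_violet below 0.012 m and z of paint_violet in the frame of well_violet below 0.008 m); the robot touches nothing.
It fails at once if a paint bottle tipped over (more than 45 degrees from upright) (angle between any of paint_red, paint_yellow, paint_green, paint_violet's own z axis and vertical above 0.785 rad).
It fails at once if a paint bottle dropped or thrown (out of the fingers and faster than 0.7 m/s, a fall of 25 mm) ((contact force between the fingers and paint_red below 0.01 N and linear speed of paint_red above 0.7 m/s) or (contact force between the fingers and paint_yellow below 0.01 N and linear speed of paint_yellow above 0.7 m/s) or (contact force between the fingers and paint_green below 0.01 N and linear speed of paint_green above 0.7 m/s) or (contact force between the fingers and paint_violet below 0.01 N and linear speed of paint_violet above 0.7 m/s)).
It fails at once if the glue bottle or the shell dish pushed away (more than 30 mm) or knocked over (distance of any of glue, shell_dish from where it was at the start of the episode above 0.03 m or angle between glue's own z axis and vertical above 0.5 rad).
It also fails if it takes over 99 s, if anything falls off the work surface, if the arm or the gripper's body presses on something with over 40 N, if the wrist force passes 120 N, or if a joint passes its speed limit or range.

### The arm

A 7-joint arm with a two-finger parallel gripper is mounted at the origin on the work surface. World frame = base frame: x ahead of the robot, y to its left, z up, the work surface at z = 0. Lengths are in m, angles in rad, forces in N, time in s.
With the tool pointing down it reaches from about 0.4 to 0.875 m from the base axis. Payload 19.3 kg.
Tool frame: the origin (TCP) lies between the finger pads; the fingertips stand ahead of it and the grasp point (between the pads) lies 8 mm behind it (bot.tip_extent is the x of the fingertips in the tool frame, in m); x points along the fingers, y is the direction in which the jaws open and shut, and the axes are right-handed (so a half turn about x gives the same grasp; the last joint's range is limited). The gripper opens to 85 mm and grips with 20 to 120 N. Pads are 22 mm wide; open, the fingers measure 114 mm over their backs; the gripper's body (76 mm by 85 mm) begins 54 mm behind the grasp point. The pads swing forward as they close: fully open they stand 13 mm farther back than shut.
Start: joints at [1.191, 0.521, -0.036, 1.599, 0.021, 1.021, -0.113], TCP at [0.191, -0.595, 0.242] pointing down, gripper open.
Joint ranges: [-2.91, 2.91], [-0.3, 2.13], [-1.5, 1.42], [0.17, 2.43], [-1.26, 4.41], [0.16, 1.93], [-2.52, 2.52]. Speed limits (rad/s): [1.89, 1.89, 2.39, 2.39, 3.01, 3.01, 3.01].

### API

Orientations are given as [roll, pitch, yaw] about the fixed x, y, z axes, in that order (R = Rz(yaw) Ry(pitch) Rx(roll)).
In Python, from workcell import observe, grab_frame, camera_info, bot, nets gives the robot as it stands.
- The arm moves only by the tool jog_arm, never from a script. Its argument "commands" is a list of rows, each a list of 6 numbers: the shift along the tool's x, y, z in mm, then the turn, a rotation vector about the tool's x, y, z in rad. A call has 1 to 20 rows; each row shifts and turns the pose as measured when the row begins, along the tool's axes as they then stand; what a row does not reach is not made up. A row lasts 1/10 s, in which the tool goes at most 50 mm and 8.59 degrees, less where a joint would pass 70% of its speed; a pose out of reach is approached as far as the arm can. A call is refused whole if a number of a shift passes 50 or a number of a turn 0.15, either way. A call with a gripper value outside its range is refused whole. "gripper" is the closure in counts, from 0 (fully open) to 255 (shut), set as the call begins (left out, the last holds). The fingers move at their own pace and stop on an object; "newtons" is the grip in N (left out, the last holds). Time passes only in rows, so rows that do not move let the fingers close. It gives the time, the measured TCP pose, the force and the opening at its end, in the units of the state.
- observe(): the state, without advancing time (a new reading comes with each control period).
- grab_frame(name): name is "scene" or "top" or "wrist"; returns the picture (420x560x3 uint8, red, green, blue); there is no depth.
- camera_info(name): a dict with "fov_y" (degrees; the focal length in pixels is half the picture's height over the tangent of half this angle, whatever the lens; pixels are square), "cx", "cy" (the principal point, pixels), "R" (3x3) and "t" (3): a world point X has camera coordinates R X + t; the wrist camera has in their place "tool_from_camera" (4x4, takes a point from camera to tool coordinates, whose origin is the TCP and whose axes are the tool frame's). Camera axes: x right, y down, z forward; pixel columns grow to the right and rows downward; lengths in m; the calibration is good to about 2 mm. A picture is of the moment at which its call begins: read the wrist's pose just before it. camera_info takes no time and is no camera call.
- bot.job_done(): hands the job in, once; it reports no verdict.
Trained networks look in the newest picture that a camera, given by its name, has taken for a name from the list of things; names that differ only in an ending like _2 or _b are one class to them, and where a whole thing is asked for, a point or a joint stands for the part that bears it (a point fixed in the world has none). Each returns a list of dicts, best first, with "p" (0 to 1); they miss things now and then, are a little off and sometimes report something else, mostly with a low value. They report only what shows in the picture. A call takes as long as a camera call. They do not tell look-alikes from the thing itself.
- nets.find_in(camera, name): "rect" ([left, top, right, bottom] in pixels, round what is visible of it).
- nets.silhouettes(camera, name): "mask" (420x560 bool, what is visible of it) and "rect" ([left, top, right, bottom] in pixels, round what is visible of it).
- nets.pinpoint(camera, name): "location" ([column, row] in pixels: a listed point, or the origin of a listed thing).
The state is a dict: "clock": time; "qpos": joint angles; "qd": joint speeds; "joint_efforts": joint torques, N m; "position": TCP position; "tool_rot": TCP orientation; "force": force on the tool from outside, world axes, zero at the start; "moment": the same for the moment, N m; "grip_width": finger opening in m.
Only numpy, scipy, OpenCV 4.12 (cv2) and the standard library are available. Lean on these libraries where they do the work, as an engineer would, in place of code of your own. Each camera call takes 0.05 s, during which the arm holds its last target.

## Working session

There is one attempt and no reset: what is moved stays moved. The work goes in short steps, Python scripts to look and compute and a tool call to move; the robot and the scene stay as the last step left them, time stands still between calls to the robot, and variables do not carry over. Pictures are saved under pics/ and viewed, and the job is handed in when it is done.

Besides the shell and the picture viewer there is one more tool, called after "Request:" in YAML: its name, and indented under it one key for each argument. jog_arm: Moves the arm, as the interface text tells. Its arguments: {"type":"object","properties":{"commands":{"type":"array","items":{"type":"array","items":{"type":"number"}}},"gripper":{"type":"number"},"newtons":{"type":"number"}},"required":["commands"]}

```bash
mkdir -p pics; ls; python3 - <<'E'
from workcell import observe, grab_frame, camera_info, bot, nets
import cv2
s=observe();print({k:s[k] for k in('clock','position','tool_rot','grip_width')},bot.tip_extent)
for c in('scene','top','wrist'):
    f=grab_frame(c);cv2.imwrite(f'pics/{c}0.png',f[:,:,::-1]);print(c,camera_info(c))
E
```

```text
pics
{'clock': 0.0, 'position': array([ 0.19040776, -0.59492863,  0.24169812]), 'tool_rot': array([-1.51298692,  1.56959419,  1.93839638]), 'grip_width': 0.08506940242368143} 0.011
scene {'fov_y': 50.026359246096376, 'cx': 273.2350357166834, 'cy': 208.2736310495453, 'R': array([[-0.63855465,  0.76925746,  0.02215658],
       [ 0.39811427,  0.35483649, -0.84592913],
       [-0.65859926, -0.53135113, -0.53283486]]), 't': array([ 0.34577411, -0.17923804,  1.23235731])}
top {'fov_y': 52.98639620783265, 'cx': 276.4218690097493, 'cy': 208.1010022694015, 'R': array([[ 0.00952223, -0.99944453,  0.03193692],
       [-0.98935121, -0.01405527, -0.14486764],
       [ 0.14523605, -0.03021737, -0.98893549]]), 't': array([-0.00535737,  0.54412459,  0.81094952])}
wrist {'fov_y': 66.53892383786477, 'cx': 281.9862828871701, 'cy': 214.75362131341635, 'tool_from_camera': array([[ 7.33061505e-05, -2.67134120e-01,  9.63659357e-01,
        -1.32045483e-01],
       [ 9.99999811e-01,  6.07412455e-04,  9.23090241e-05,
        -1.03873608e-03],
       [-6.09997586e-04,  9.63659168e-01,  2.67134114e-01,
        -6.76860448e-02],
       [ 0.00000000e+00,  0.00000000e+00,  0.00000000e+00,
         1.00000000e+00]])}
```

View pics/scene0.png

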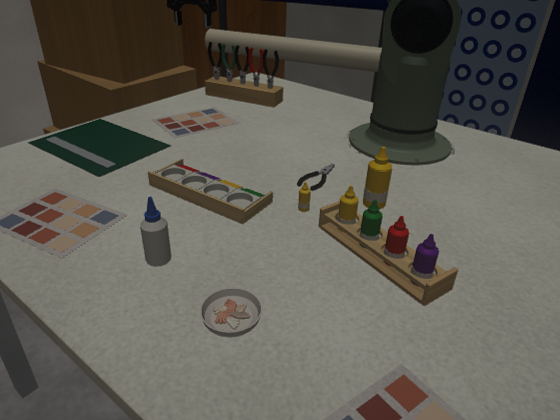

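View pics/top0.png

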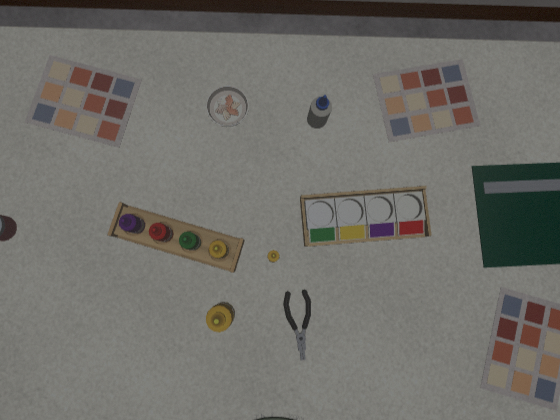

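View pics/wrist0.png

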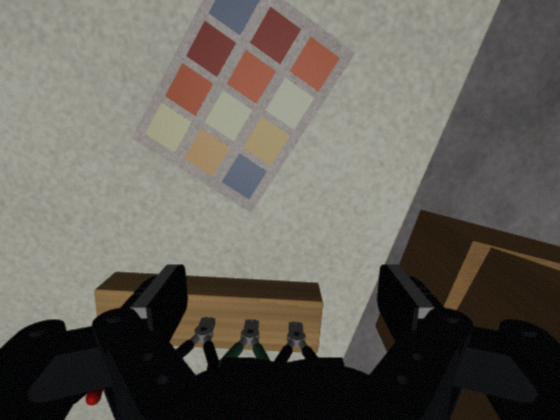

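```bash
cat > h.py <<'E'
import numpy as np,cv2
from workcell import observe, grab_frame, camera_info, bot, nets
def K(c):
    i=camera_info(c);f=210/np.tan(np.radians(i['fov_y']/2));return f,i
def ray(c,p):
    f,i=K(c);R=np.array(i['R']);t=np.array(i['t'])
    d=R.T@np.array([(p[0]-i['cx'])/f,(p[1]-i['cy'])/f,1]);return -R.T@t,d/np.linalg.norm(d)
def atz(c,p,z):
    o,d=ray(c,p);return o+d*(z-o[2])/d[2]
def tri(a,b):
    (o1,d1),(o2,d2)=a,b
    s=np.linalg.lstsq(np.c_[d1,-d2],o2-o1,rcond=None)[0]
    x,y=o1+d1*s[0],o2+d2*s[1];return (x+y)/2,np.linalg.norm(x-y)
def proj(c,X):
    f,i=K(c);q=np.array(i['R'])@X+i['t'];return f*q[0]/q[2]+i['cx'],f*q[1]/q[2]+i['cy']
E
python3 - <<'E'
from h import *
np.set_printoptions(precision=4,suppress=True)
N=[a+b for a in('paint_','well_') for b in('red','yellow','green','violet')]+['glue','shell_dish']
for n in N:
    r={}
    for c in('top','scene'):
        r[c]=[(np.round(d['location'],1),round(d['p'],2)) for d in nets.pinpoint(c,n)][:3]
    print(n,r)
    if r['top']: print('  z0',atz('top',r['top'][0][0],0.004))
    if r['top'] and r['scene']: print('  tri',*tri(ray('top',r['top'][0][0]),ray('scene',r['scene'][0][0])))
print(observe()['clock'])
E
```

```text
paint_red {'top': [(array([165.5, 233.3]), 0.63)], 'scene': [(array([389.7, 262.7]), 0.56)]}
  z0 [0.4934 0.2291 0.004 ]
  tri [0.4944 0.2272 0.004 ] 0.004124167944043161
paint_yellow {'top': [(array([221.5, 250.5]), 0.69), (array([273.3, 257.7]), 0.66), (array([223.3, 311. ]), 0.64)], 'scene': [(array([305.3, 210.1]), 0.76), (array([372.8, 202.6]), 0.75), (array([343.6, 230.2]), 0.69)]}
  z0 [0.4593 0.1127 0.004 ]
  tri [0.4802 0.0774 0.0421] 0.07751652332991568
paint_green {'top': [(array([191.7, 240.8]), 0.57)], 'scene': [(array([364.9, 243.9]), 0.65)]}
  z0 [0.4786 0.1746 0.004 ]
  tri [0.48   0.1707 0.0086] 0.007065614342488775
paint_violet {'top': [(array([135.4, 224.5]), 0.56), (array([167. , 235.1]), 0.28)], 'scene': [(array([421.5, 277.6]), 0.94)]}
  z0 [0.5109 0.2918 0.004 ]
  tri [0.5098 0.2883 0.0151] 0.00023065623646415783
well_red {'top': [(array([406. , 205.7]), 0.63)], 'scene': [(array([175. , 180.8]), 0.71)]}
  z0 [ 0.5585 -0.2758  0.004 ]
  tri [ 0.5573 -0.2736  0.0085] 0.001500460780853658
well_yellow {'top': [(array([350.6, 212.9]), 0.72), (array([230.1, 108.4]), 
[... 235 characters left out ...]
156.3, 260.4]), 0.17)]}
  z0 [ 0.5385 -0.0842  0.004 ]
  tri [ 0.5396 -0.0857  0.0035] 0.003522458977590138
well_violet {'top': [(array([378.9, 211.7]), 0.71)], 'scene': [(array([191.4, 189.3]), 0.76)]}
  z0 [ 0.5448 -0.2173  0.004 ]
  tri [ 0.5484 -0.222   0.0009] 0.009458990527608886
glue {'top': [(array([314.6, 123.4]), 0.66), (array([406.4, 208.6]), 0.5), (array([232.1, 110.6]), 0.33)], 'scene': [(array([157.9, 260.5]), 0.56)]}
  z0 [ 0.7368 -0.0813  0.004 ]
  tri [ 0.7453 -0.087  -0.0079] 0.011401866573120213
shell_dish {'top': [(array([228.6, 111.6]), 0.93)], 'scene': [(array([234.5, 318.6]), 0.63)]}
  z0 [0.7595 0.1058 0.004 ]
  tri [ 0.7622  0.107  -0.0039] 0.0011704915049200787
1.15
```

```bash
python3 - <<'E'
import cv2,numpy as np
t=cv2.imread('pics/top0.png')
def e(a,l):
    a=cv2.resize(a,None,fx=5,fy=5,interpolation=cv2.INTER_CUBIC);return cv2.convertScaleAbs(a,alpha=1.8)
cv2.imwrite('pics/a.png',e(t[180:255,293:440],0));cv2.imwrite('pics/b.png',e(t[195:280,102:252],0))
s=cv2.imread('pics/scene0.png')
cv2.imwrite('pics/c.png',e(s[170:300,310:460],0))
E
```

```text
(no output)
```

View pics/a.png

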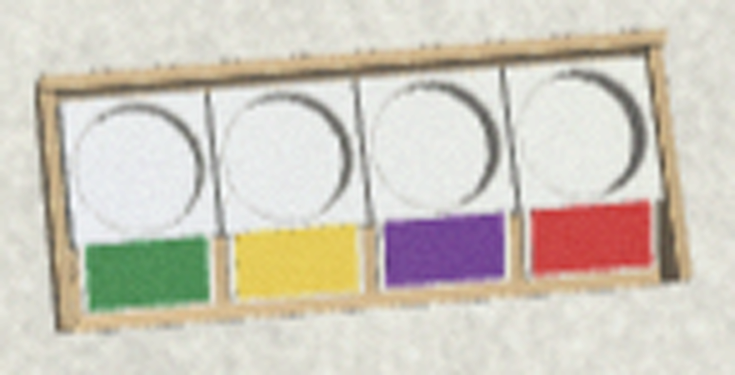

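View pics/b.png

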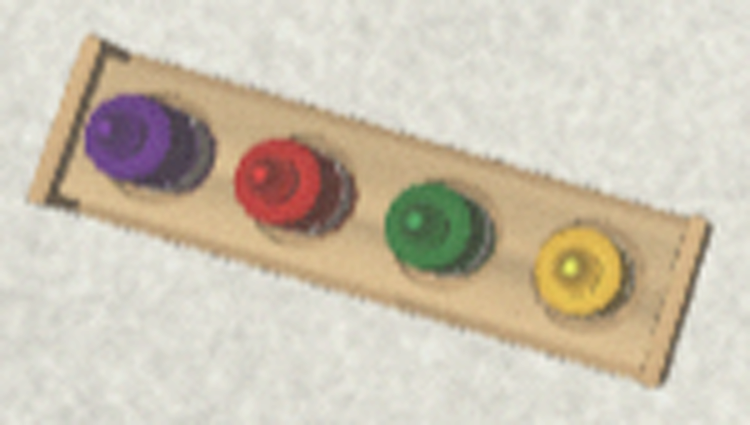

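View pics/c.png

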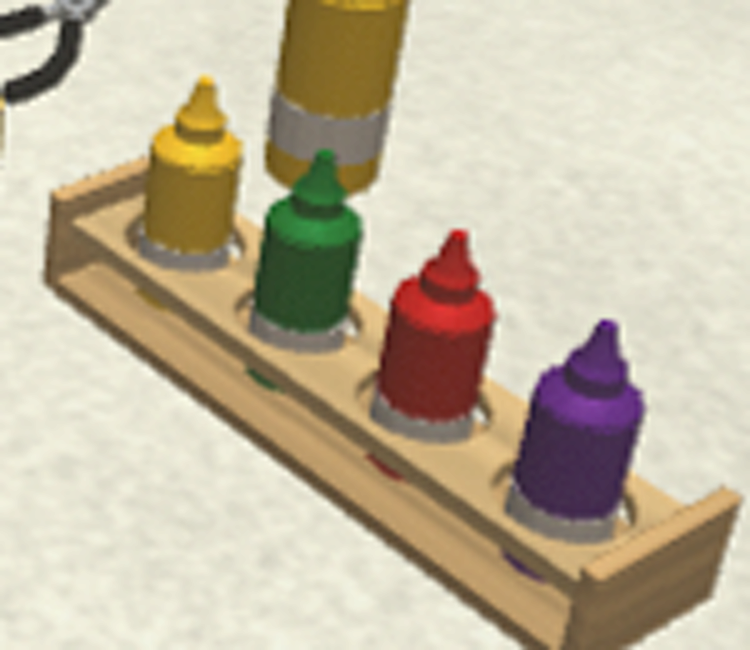

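```bash
python3 - <<'E'
from h import *
np.set_printoptions(precision=4,suppress=True)
T=dict(violet=((123.6,220.6),(431.4,234.6)),red=((154.4,230),(401.8,216.6)),green=((184.6,238.8),(374.8,200.6)),yellow=((216,248.4),(351.2,185.8)))
for k,(a,b) in T.items(): print(k,*tri(ray('top',a),ray('scene',b)),atz('top',a,.098),atz('scene',b,.098))
W=dict(g=(321,213.4),y=(350.4,211.4),v=(379.8,209.4),r=(409,206.8))
for k,a in W.items(): print(k,atz('top',a,.02))
w=np.array([atz('top',a,.02) for a in W.values()]);d=w[3]-w[0];print(np.linalg.norm(d)/3,np.degrees(np.arctan2(d[1],d[0])))
# frame/rack corners: rack bottom left-right end-board tops z~.036+
for p in((91,37),(31,201),(708,221),(658,384)): print('rackcorner',atz('top',(102+p[0]/5,195+p[1]/5),.04))
for p in((42,78),(662,33),(688,280),(62,330)): print('standcorner',atz('top',(293+p[0]/5,180+p[1]/5),.02))
E
```

```text
violet [0.5079 0.2855 0.099 ] 0.0008315052606198452 [0.5082 0.2854 0.098 ] [0.5062 0.2854 0.098 ]
red [0.4913 0.228  0.0989] 0.0004953130543458686 [0.4915 0.2281 0.098 ] [0.4897 0.2277 0.098 ]
green [0.4761 0.1711 0.0995] 0.0013504853959364158 [0.4759 0.1719 0.098 ] [0.4741 0.1694 0.098 ]
yellow [0.459  0.1131 0.0998] 0.0008232037979585518 [0.4589 0.1137 0.098 ] [0.4564 0.1113 0.098 ]
g [ 0.5373 -0.0919  0.02  ]
y [ 0.5423 -0.1532  0.02  ]
v [ 0.5474 -0.2149  0.02  ]
r [ 0.5537 -0.2765  0.02  ]
0.061770964568551474 -84.90605453268073
rackcorner [0.5512 0.3135 0.04  ]
rackcorner [0.4853 0.3328 0.04  ]
rackcorner [0.4806 0.0659 0.04  ]
rackcorner [0.4162 0.0842 0.04  ]
standcorner [ 0.5741 -0.0512  0.02  ]
standcorner [ 0.5973 -0.313   0.02  ]
standcorner [ 0.4932 -0.3195  0.02  ]
standcorner [ 0.4696 -0.0595  0.02  ]
```

```bash
cat >> h.py <<'E'
from scipy.spatial.transform import Rotation as Ro
def pose():
    s=observe();return s,np.array(s['position']),Ro.from_euler('xyz',s['tool_rot']).as_matrix()
def plan(tgt,yaw):
    """tool-axes shift (mm) to tgt after correcting orientation to down/yaw(deg)"""
    s,p,R=pose()
    best=None
    for k in(0,180):
        a=np.radians(yaw+k);X=np.array([0,0,-1.]);Y=np.array([np.cos(a),np.sin(a),0]);D=np.c_[X,Y,np.cross(X,Y)]
        rv=Ro.from_matrix(R.T@D).as_rotvec()
        if best is None or np.linalg.norm(rv)<np.linalg.norm(best[0]): best=(rv,D)
    rv,D=best
    print('t',s['clock'],'p',np.round(p,4),'turn',np.round(rv,3),'shift after turn',np.round(1000*D.T@(tgt-p),1),'shift now',np.round(1000*R.T@(tgt-p),1),'w',round(s['grip_width'],4),'q7',round(s['qpos'][6],2),'F',np.round(s['force'],1))
E
python3 - <<'E'
from h import *
s,p,R=pose();print(R)
plan(np.array([.459,.113,.18]),-15.8)
for z in(.0,): print('big',atz('top',(223.3,311),z),'small',atz('top',(273.3,257.7),.04), tri(ray('top',(216,322)),ray('scene',(382,150))))
E
```

```text
[[-1.08557604e-05  3.04850078e-01 -9.52400352e-01]
 [-2.26610248e-07 -9.52400352e-01 -3.04850078e-01]
 [-1.00000000e+00 -3.09355571e-06  1.04081121e-05]]
t 1.15 p [ 0.1905 -0.5952  0.2423] turn [-0.985  0.     0.   ] shift after turn [  62.3   65.5 -754.6] shift now [  62.3 -592.7 -471.6] w 0.0855 q7 -0.11 F [0.2 0.2 0.1]
big [0.33699437 0.10592592 0.        ] small [0.44458571 0.00634991 0.04      ] (array([0.33112941, 0.10494149, 0.12460078]), np.float64(0.004331267440271182))
```

Request:
jog_arm:
  commands:
    - [0, 0, -45, -0.14, 0, 0]
    - [0, 0, -45, -0.14, 0, 0]
    - [0, 0, -45, -0.14, 0, 0]
    - [0, 0, -45, -0.14, 0, 0]
    - [0, 0, -45, -0.14, 0, 0]
    - [0, 0, -45, -0.14, 0, 0]
    - [0, 0, -45, -0.14, 0, 0]
  gripper: 0
  newtons: 40

```text
clock: 1.85
position: [0.4175, -0.39, 0.2411]
tool_rot: [-0.142, 1.567, -1.969]
force: [1.3, 0.1, 0.3]
grip_width: 0.0854
```

```bash
python3 -c "
from h import *
plan(np.array([.459,.113,.18]),-15.8)"
```

```text
t 1.85 p [ 0.4175 -0.39    0.2411] turn [0.019 0.003 0.   ] shift after turn [  61.1  -97.  -495.3] shift now [  59.5  -87.4 -497.3] w 0.0854 q7 0.23 F [1.3 0.1 0.3]
```

Request:
jog_arm:
  commands:
    - [6, -9, -45, 0.019, 0, 0]
    - [6, -9, -45, 0, 0, 0]
    - [6, -9, -45, 0, 0, 0]
    - [6, -9, -45, 0, 0, 0]
    - [6, -9, -45, 0, 0, 0]
    - [6, -9, -45, 0, 0, 0]
    - [6, -9, -45, 0, 0, 0]
    - [6, -9, -45, 0, 0, 0]
    - [6, -9, -45, 0, 0, 0]
    - [5, -8, -45, 0, 0, 0]
    - [0, 0, -45, 0, 0, 0]
    - [0, 0, 0, 0, 0, 0]

```text
clock: 3.05
position: [0.4641, 0.1361, 0.1803]
tool_rot: [1.476, 1.563, -0.359]
force: [0.3, -2.1, -0.4]
grip_width: 0.0857
```

```bash
python3 -c "
from h import *
plan(np.array([.459,.113,.14]),-15.8)
f=grab_frame('wrist');cv2.imwrite('pics/w1.png',f[:,:,::-1])
i=camera_info('wrist');s,p,R=pose();T=np.array(i['tool_from_camera'])
def pw(X):
    q=R.T@(np.array(X)-p);c=T[:3,:3].T@(q-T[:3,3]);f=K('wrist')[0];return np.round([f*c[0]/c[2]+i['cx'],f*c[1]/c[2]+i['cy']],1)
for X in((.459,.113,.099),(.4761,.1711,.099),(.4913,.228,.099)):print(pw(X))
"
```

```text
t 3.05 p [0.4641 0.1361 0.1803] turn [ 0.012  0.001 -0.008] shift after turn [40.3  1.4 23.6] shift now [40.3  0.8 23.5] w 0.0857 q7 -0.95 F [ 0.3 -2.1 -0.4]
[283.2 255. ]
[285.3 170.4]
[285.1  74.6]
```

View pics/w1.png

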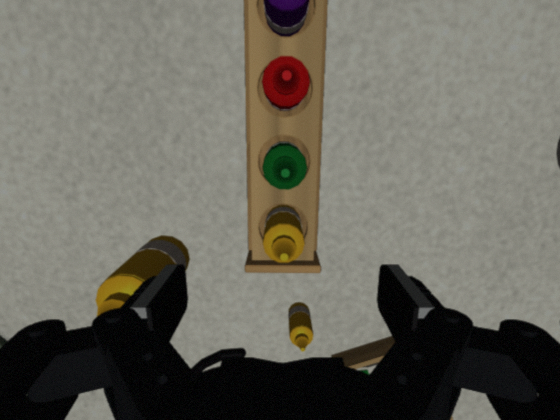

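Request:
jog_arm:
  commands:
    - [0, 1, 12, 0.012, 0, -0.008]
    - [0, 0, 12, 0, 0, 0]
    - [0, 0, 0, 0, 0, 0]
    - [0, 0, 0, 0, 0, 0]

```text
clock: 3.5
position: [0.4571, 0.1036, 0.1801]
tool_rot: [-0.318, 1.566, -2.173]
force: [0.0, 1.2, 0.9]
grip_width: 0.0854
```

```bash
python3 -c "
from h import *
plan(np.array([.459,.113,.05]),-15.8)"
```

```text
t 3.5 p [0.4571 0.1036 0.1801] turn [-0.008  0.005  0.002] shift after turn [130.1  -0.7  -9.6] shift now [130.1  -0.6 -10.2] w 0.0854 q7 -0.9 F [0.  1.2 0.9]
```

Request:
jog_arm:
  commands:
    - [15, -0.5, -9, -0.008, 0.005, 0]
    - [35, 0, 0, 0, 0, 0]
    - [35, 0, 0, 0, 0, 0]
    - [0, 0, 0, 0, 0, 0]
    - [0, 0, 0, 0, 0, 0]

```text
clock: 4.0
position: [0.461, 0.1099, 0.0951]
tool_rot: [2.289, 1.568, 0.437]
force: [-0.0, 0.7, 0.6]
grip_width: 0.0856
```

```bash
python3 -c "
from h import *
plan(np.array([.459,.113,.05]),-15.8)"
```

```text
t 4.0 p [0.461  0.1099 0.0951] turn [-0.006 -0.002 -0.002] shift after turn [45.1 -2.7 -2.5] shift now [45.  -2.9 -2.4] w 0.0856 q7 -1.01 F [-0.   0.7  0.6]
```

Request:
jog_arm:
  commands:
    - [25, -2, -2, -0.006, 0, 0]
    - [20, -1, 0, 0, 0, 0]
    - [0, 0, 0, 0, 0, 0]
    - [0, 0, 0, 0, 0, 0]

```text
clock: 4.4
position: [0.4624, 0.1127, 0.0554]
tool_rot: [2.091, 1.56, 0.242]
force: [-1.0, -1.0, -0.8]
grip_width: 0.0857
```

```bash
python3 -c "
from h import *
plan(np.array([.459,.113,.05]),-15.8)"
```

```text
t 4.4 p [0.4624 0.1127 0.0554] turn [-0.002 -0.005 -0.009] shift after turn [ 5.4 -3.3  0.6] shift now [ 5.3 -3.4  0.7] w 0.0857 q7 -1.07 F [-1.  -1.  -0.8]
```

Request:
jog_arm:
  commands:
    - [5, -3, 0, 0, -0.005, -0.009]
    - [0, 0, 0, 0, 0, 0]
    - [0, 0, 0, 0, 0, 0]

```text
clock: 4.7
position: [0.4611, 0.1137, 0.0533]
tool_rot: [2.11, 1.567, 0.26]
force: [0.8, 0.1, -0.0]
grip_width: 0.085
```

Request:
jog_arm:
  commands:
    - [0, 0, 0, 0, 0, 0]
    - [0, 0, 0, 0, 0, 0]
    - [0, 0, 0, 0, 0, 0]
    - [0, 0, 0, 0, 0, 0]
    - [0, 0, 0, 0, 0, 0]
    - [0, 0, 0, 0, 0, 0]
    - [0, 0, 0, 0, 0, 0]
    - [0, 0, 0, 0, 0, 0]
  gripper: 255
  newtons: 30

```text
clock: 5.5
position: [0.4615, 0.1136, 0.0542]
tool_rot: [2.07, 1.566, 0.22]
force: [0.2, -0.2, 2.5]
grip_width: 0.0334
```

```bash
python3 -c "
from h import *
plan(np.array([.459,.113,.05]),-15.8)"
```

```text
t 5.5 p [0.4615 0.1136 0.0542] turn [-0.003 -0.002 -0.004] shift after turn [ 4.2 -2.2  1.3] shift now [ 4.2 -2.2  1.3] w 0.0334 q7 -1.07 F [ 0.2 -0.2  2.5]
```

Request:
jog_arm:
  commands:
    - [-10, 0, 0, 0, 0, 0]
    - [-30, 0, 0, 0, 0, 0]
    - [-40, 0, 0, 0, 0, 0]
    - [-40, 0, 0, 0, 0, 0]
    - [0, 0, 30, -0.12, 0, 0]
    - [0, 0, 45, -0.12, 0, 0]
    - [0, 0, 45, -0.12, 0, 0]
    - [0, 0, 0, 0, 0, 0]
    - [0, 0, 0, 0, 0, 0]

```text
clock: 6.4
position: [0.4427, -0.0065, 0.1837]
tool_rot: [1.471, 1.565, -0.005]
force: [0.5, 1.0, -0.9]
grip_width: 0.0333
```

```bash
python3 -c "
from h import *
plan(np.array([.5423,-.1532,.17]),5.1)"
```

```text
t 6.4 p [ 0.4427 -0.0065  0.1837] turn [ 0.005  0.001 -0.006] shift after turn [ 13.7  86.2 155. ] shift now [ 14.2  85.4 155.4] w 0.0333 q7 -0.32 F [ 0.5  1.  -0.9]
```

Request:
jog_arm:
  commands:
    - [0, 22, 40, 0.005, 0, -0.006]
    - [0, 22, 40, 0, 0, 0]
    - [0, 22, 40, 0, 0, 0]
    - [0, 15, 30, 0, 0, 0]
    - [0, 0, 0, 0, 0, 0]
    - [0, 0, 0, 0, 0, 0]
    - [0, 0, 0, 0, 0, 0]

```text
clock: 7.1
position: [0.5417, -0.1462, 0.1859]
tool_rot: [2.632, 1.57, 1.153]
force: [-0.2, -0.4, 0.5]
grip_width: 0.0334
```

```bash
python3 -c "
from h import *
plan(np.array([.5423,-.1532,.1]),5.1)"
```

```text
t 7.1 p [ 0.5417 -0.1462  0.1859] turn [ 0.002 -0.001 -0.   ] shift after turn [85.9 -0.   7. ] shift now [85.9 -0.1  7.1] w 0.0334 q7 -0.04 F [-0.2 -0.4  0.5]
```

Request:
jog_arm:
  commands:
    - [30, 0, 7, 0, 0, 0]
    - [40, 0, 0, 0, 0, 0]
    - [15, 0, 0, 0, 0, 0]
    - [0, 0, 0, 0, 0, 0]
    - [0, 0, 0, 0, 0, 0]

```text
clock: 7.6
position: [0.5429, -0.1466, 0.101]
tool_rot: [1.873, 1.568, 0.4]
force: [0.1, 0.2, -0.3]
grip_width: 0.0334
```

```bash
python3 -c "
from h import *
plan(np.array([.5423,-.1532,.054]),5.1)
for c in('top','scene'):
  f=grab_frame(c);cv2.imwrite('pics/%s1.png'%c,f[:,:,::-1])
t=cv2.imread('pics/top1.png');cv2.imwrite('pics/d.png',cv2.convertScaleAbs(cv2.resize(t[160:270,280:440],None,fx=4.5,fy=4.5),alpha=1.8))
t=cv2.imread('pics/scene1.png');cv2.imwrite('pics/e.png',cv2.convertScaleAbs(cv2.resize(t[100:240,130:290],None,fx=4,fy=4),alpha=1.8))
"
```

```text
t 7.6 p [ 0.5429 -0.1466  0.101 ] turn [ 0.009 -0.001 -0.003] shift after turn [47.  -1.2  6.5] shift now [47.  -1.4  6.6] w 0.0334 q7 -0.1 F [ 0.1  0.2 -0.3]
```

View pics/d.png

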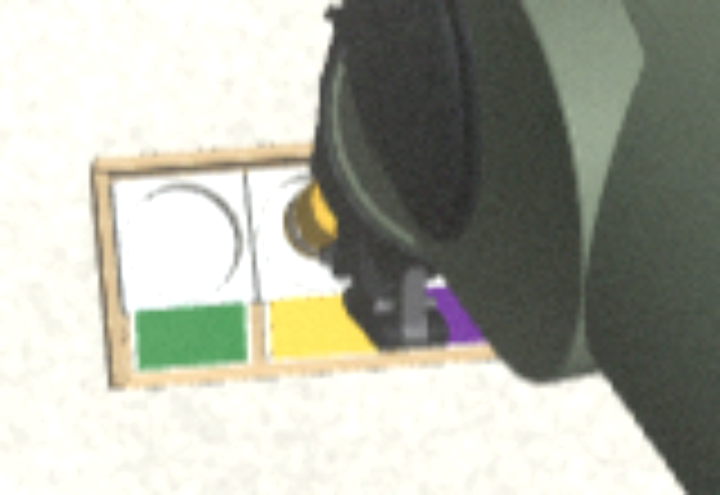

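View pics/e.png

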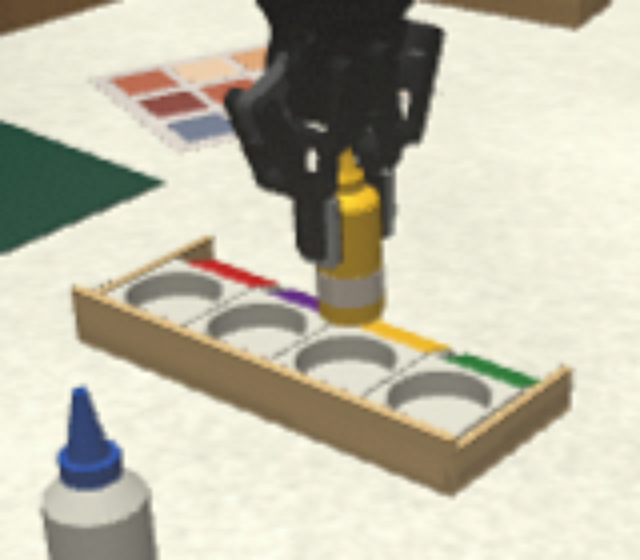

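Request:
jog_arm:
  commands:
    - [0, -1, 7, 0.005, 0, 0]
    - [0, -1, 5, 0, 0, 0]
    - [0, 0, 0, 0, 0, 0]

```text
clock: 8.0
position: [0.5434, -0.1606, 0.1039]
tool_rot: [1.409, 1.563, -0.07]
force: [-0.3, 1.3, -0.1]
grip_width: 0.033
```

```bash
python3 -c "
from h import *
plan(np.array([.5423,-.1532,.054]),5.1)"
```

```text
t 8.0 p [ 0.5434 -0.1606  0.1039] turn [ 0.002  0.001 -0.007] shift after turn [49.9 -0.4 -7.5] shift now [49.9 -0.8 -7.5] w 0.033 q7 -0.08 F [-0.3  1.3 -0.1]
```

Request:
jog_arm:
  commands:
    - [8, 0, -5, 0, 0, -0.005]
    - [10, 0, -3, 0, 0, 0]
    - [10, 0, 0, 0, 0, 0]
    - [0, 0, 0, 0, 0, 0]
    - [0, 0, 0, 0, 0, 0]

```text
clock: 8.5
position: [0.5424, -0.1517, 0.073]
tool_rot: [1.083, 1.569, -0.397]
force: [0.6, -0.1, -1.6]
grip_width: 0.0333
```

```bash
python3 -c "
from h import *
plan(np.array([.5423,-.1532,.054]),5.1)"
```

```text
t 8.5 p [ 0.5424 -0.1517  0.073 ] turn [ 0.002  0.001 -0.001] shift after turn [19.  -0.2  1.5] shift now [19.  -0.3  1.4] w 0.0333 q7 -0.13 F [ 0.6 -0.1 -1.6]
```

Centred within 2 mm. Lower until contact.

Request:
jog_arm:
  commands:
    - [6, 0, 1, 0, 0, 0]
    - [5, 0, 0, 0, 0, 0]
    - [3, 0, 0, 0, 0, 0]
    - [0, 0, 0, 0, 0, 0]
    - [0, 0, 0, 0, 0, 0]

```text
clock: 9.0
position: [0.5427, -0.1529, 0.0578]
tool_rot: [1.09, 1.569, -0.39]
force: [-0.6, -0.1, -0.3]
grip_width: 0.033
```

Request:
jog_arm:
  commands:
    - [2, 0, 0, 0, 0, 0]
    - [2, 0, 0, 0, 0, 0]
    - [0, 0, 0, 0, 0, 0]

```text
clock: 9.3
position: [0.5428, -0.1535, 0.0556]
tool_rot: [0.656, 1.568, -0.824]
force: [-0.3, 0.7, -0.1]
grip_width: 0.0333
```

Request:
jog_arm:
  commands:
    - [2, 0, 0, 0, 0, 0]
    - [2, 0, 0, 0, 0, 0]
    - [0, 0, 0, 0, 0, 0]

```text
clock: 9.6
position: [0.5437, -0.1539, 0.0546]
tool_rot: [0.705, 1.564, -0.776]
force: [1.0, 0.2, -0.6]
grip_width: 0.033
```

Request:
jog_arm:
  commands:
    - [2, 0, 0, 0, 0, 0]
    - [2, 0, 0, 0, 0, 0]
    - [0, 0, 0, 0, 0, 0]

```text
clock: 9.9
position: [0.5445, -0.1543, 0.0533]
tool_rot: [0.697, 1.561, -0.784]
force: [0.9, -0.1, -1.2]
grip_width: 0.0331
```

Request:
jog_arm:
  commands:
    - [4, 0, 0, 0, 0, 0]
    - [3, 0, 0, 0, 0, 0]
    - [0, 0, 0, 0, 0, 0]

```text
clock: 10.2
position: [0.5452, -0.1549, 0.0489]
tool_rot: [0.675, 1.558, -0.806]
force: [-0.2, 0.4, -1.1]
grip_width: 0.0333
```

```bash
python3 -c "
from h import *
plan(np.array([.5423,-.1532,.05]),5.1)
f=grab_frame('scene');cv2.imwrite('pics/e2.png',cv2.convertScaleAbs(cv2.resize(f[100:240,130:290,::-1],None,fx=4,fy=4),alpha=1.8))
"
```

```text
t 10.2 p [ 0.5452 -0.1549  0.0489] turn [ 0.     0.01  -0.008] shift after turn [-1.1 -2.8 -1.9] shift now [-1.2 -2.8 -1.9] w 0.0333 q7 -0.15 F [-0.2  0.4 -1.1]
```

View pics/e2.png

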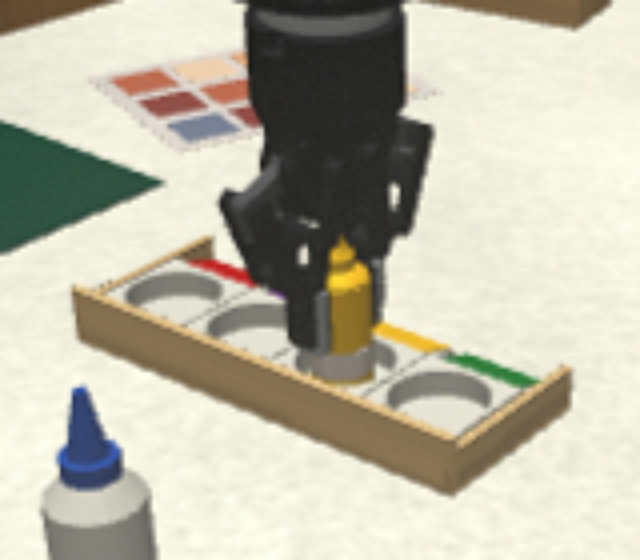

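Request:
jog_arm:
  commands:
    - [3, -2, -1, 0, 0.01, -0.008]
    - [3, -1, 0, 0, 0, 0]
    - [0, 0, 0, 0, 0, 0]

```text
clock: 10.55
position: [0.5459, -0.1547, 0.0463]
tool_rot: [1.286, 1.563, -0.195]
force: [-0.0, 0.0, -1.2]
grip_width: 0.0332
```

Request:
jog_arm:
  commands:
    - [0, 0, 0, 0, 0, 0]
    - [0, 0, 0, 0, 0, 0]

```text
clock: 10.75
position: [0.5461, -0.1547, 0.046]
tool_rot: [1.32, 1.563, -0.162]
force: [-2.1, 0.4, 6.2]
grip_width: 0.0335
```

Request:
jog_arm:
  commands:
    - [2, 0, 0, 0, 0, 0]
    - [0, 0, 0, 0, 0, 0]

```text
clock: 10.95
position: [0.5464, -0.1548, 0.0452]
tool_rot: [1.238, 1.562, -0.244]
force: [-0.3, 0.4, -0.5]
grip_width: 0.0332
```

Request:
jog_arm:
  commands:
    - [0, 0, 0, 0, 0, 0]

```text
clock: 11.05
position: [0.5465, -0.1548, 0.0452]
tool_rot: [1.246, 1.562, -0.236]
force: [0.2, 0.5, 2.5]
grip_width: 0.0332
```

```bash
python3 -c "
from h import *
f=grab_frame('scene');cv2.imwrite('pics/e3.png',cv2.convertScaleAbs(cv2.resize(f[140:210,180:260,::-1],None,fx=8,fy=8,interpolation=cv2.INTER_CUBIC),alpha=1.8))
s,p,R=pose()
for z in(.09,.096,.1,.105): print(z,(np.array(proj('scene',[p[0],p[1],z]))-[180,140])*8)
print('nominal')
for z in(.0,.004,.008):
  for dx in(-.017,.017):print(z,(np.array(proj('scene',[p[0],p[1]+dx,z]))-[180,140])*8)
"
```

```text
0.09 [268.41953534 177.91008587]
0.096 [267.25991626 156.38125329]
0.1 [266.48226718 141.94386004]
0.105 [265.50501923 123.80082677]
nominal
0.0 [240.34475052 461.5906843 ]
0.0 [330.26978947 505.90916926]
0.004 [239.55611733 448.73336832]
0.004 [329.66918463 492.90578541]
0.008 [238.76398048 435.81893121]
0.008 [329.06586027 479.84352288]
```

View pics/e3.png

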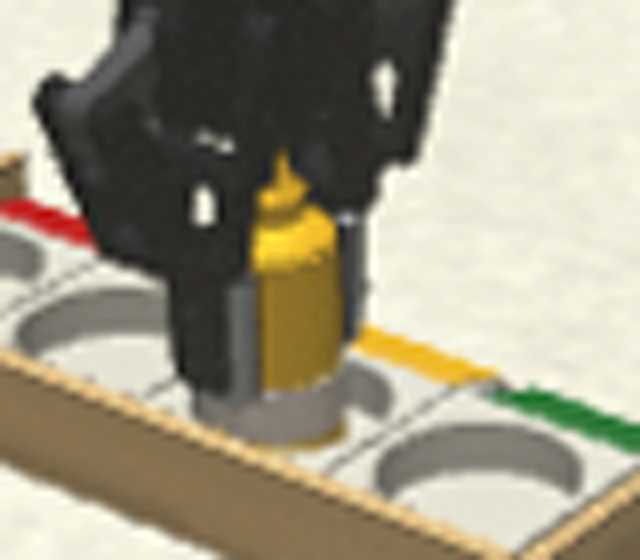

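Request:
jog_arm:
  commands:
    - [0, 0, 0, 0, 0, 0]
    - [0, 0, 0, 0, 0, 0]
    - [0, 0, 0, 0, 0, 0]
    - [0, 0, 0, 0, 0, 0]
    - [0, 0, 0, 0, 0, 0]
  gripper: 0

```text
clock: 11.6
position: [0.546, -0.1546, 0.0441]
tool_rot: [1.294, 1.563, -0.187]
force: [0.3, 0.4, 0.2]
grip_width: 0.0851
```

Request:
jog_arm:
  commands:
    - [-20, 0, 0, 0, 0, 0]
    - [-40, 0, 0, 0, 0, 0]
    - [-40, 0, 0, 0, 0, 0]
    - [-30, 0, 0, 0, 0, 0]
    - [0, 0, -30, 0.12, 0, 0]
    - [0, 0, -45, 0.12, 0, 0]
    - [0, 0, -45, 0.12, 0, 0]
    - [0, 0, -45, 0, 0, 0]
    - [0, 0, -45, 0, 0, 0]
    - [0, 0, 0, 0, 0, 0]
    - [0, 0, 0, 0, 0, 0]

```text
clock: 12.7
position: [0.5763, 0.0582, 0.1796]
tool_rot: [1.825, 1.563, -0.034]
force: [-0.3, -0.3, -0.7]
grip_width: 0.0851
```

```bash
python3 -c "
from h import *
plan(np.array([.4761,.1711,.17]),-15.8)
f=grab_frame('scene');cv2.imwrite('pics/e4.png',cv2.convertScaleAbs(cv2.resize(f[140:210,180:260,::-1],None,fx=8,fy=8,interpolation=cv2.INTER_CUBIC),alpha=1.8))
f=grab_frame('top');cv2.imwrite('pics/t4.png',cv2.convertScaleAbs(cv2.resize(f[180:255,293:440,::-1],None,fx=5,fy=5,interpolation=cv2.INTER_CUBIC),alpha=1.8))
"
```

```text
t 12.7 p [0.5763 0.0582 0.1796] turn [-0.012 -0.002 -0.008] shift after turn [   9.6 -127.2  -81.4] shift now [   8.7 -128.2  -79.8] w 0.0851 q7 -0.75 F [-0.3 -0.3 -0.7]
```

View pics/e4.png

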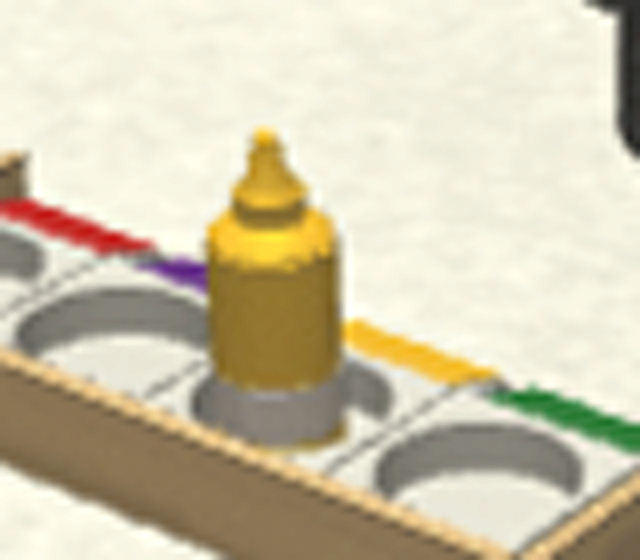

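View pics/t4.png

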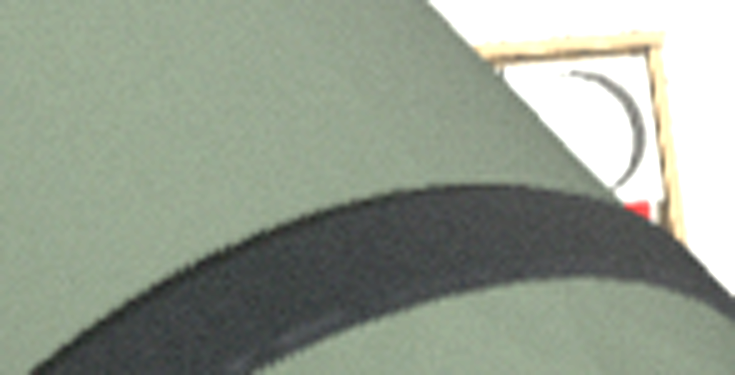

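Request:
jog_arm:
  commands:
    - [0, -30, -18, -0.01, 0, -0.008]
    - [0, -35, -22, 0, 0, 0]
    - [0, -35, -20, 0, 0, 0]
    - [0, -20, -15, 0, 0, 0]
    - [0, 0, 0, 0, 0, 0]
    - [0, 0, 0, 0, 0, 0]
    - [0, 0, 0, 0, 0, 0]

```text
clock: 13.5
position: [0.4803, 0.1569, 0.1794]
tool_rot: [1.484, 1.57, -0.379]
force: [0.2, 0.2, -0.3]
grip_width: 0.0854
```

```bash
python3 -c "
from h import *
plan(np.array([.4761,.1711,.17]),-15.8)
f=grab_frame('top');cv2.imwrite('pics/t5.png',cv2.convertScaleAbs(cv2.resize(f[180:255,293:440,::-1],None,fx=5,fy=5,interpolation=cv2.INTER_CUBIC),alpha=1.8))
"
```

```text
t 13.5 p [0.4803 0.1569 0.1794] turn [-0.017  0.    -0.001] shift after turn [  9.4  -7.9 -12.5] shift now [  9.4  -8.1 -12.3] w 0.0854 q7 -0.99 F [ 0.2  0.2 -0.3]
```

View pics/t5.png

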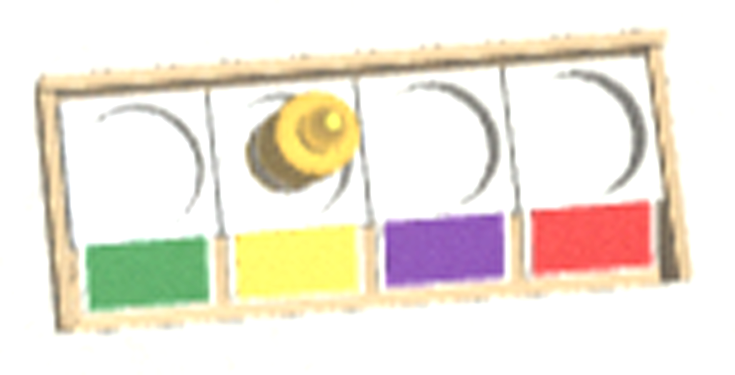

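```bash
python3 -c "
from h import *
print(tri(ray('top',(359.6,204.4)),ray('scene',(213,156.5))), atz('top',(359.6,204.4),.096), atz('scene',(213,156.5),.096))
# rim circle centres in scene, from pics/e.png-like crop (offset 130,100 scale4)
for q in((344,362),(438,398),(257,326),(172,293)):
  a=(130+q[0]/4,100+q[1]/4); print(atz('scene',a,.02))
  
# base of the body circle bottom in top: 
print(atz('top',(293+280/5,180+163/5),.004),atz('top',(293+280/5,180+163/5),.01))
W=dict(g=(321,213.4),y=(350.4,211.4),v=(379.8,209.4),r=(409,206.8))
S=[(438,398),(344,362),(257,326),(172,293)]
for w,q in zip(W.values(),S): print(tri(ray('top',w),ray('scene',(130+q[0]/4,100+q[1]/4))))
"
```

```text
(array([ 0.54522012, -0.15486368,  0.10187523]), np.float64(0.002801197157597878)) [ 0.54522976 -0.15510129  0.096     ] [ 0.53725795 -0.16552668  0.096     ]
[ 0.54005522 -0.15889154  0.02      ]
[ 0.53381637 -0.09674131  0.02      ]
[ 0.5441629 -0.2222528  0.02     ]
[ 0.55013019 -0.28624022  0.02      ]
[ 0.54196688 -0.15352843  0.004     ] [ 0.54113654 -0.15229469  0.01      ]
(array([ 0.53736645, -0.0921596 ,  0.023239  ]), np.float64(0.0017143768357931587))
(array([ 0.54285537, -0.15379367,  0.02276898]), np.float64(0.0029122683779565393))
(array([ 0.54795773, -0.21519299,  0.02363405]), np.float64(0.0033685460127728024))
(array([ 0.55460203, -0.27681236,  0.02431094]), np.float64(0.004500542734531038))
```

Request:
jog_arm:
  commands:
    - [10, -6, -9, -0.015, 0, 0]
    - [30, -2, -3, 0, 0, 0]
    - [30, 0, 0, 0, 0, 0]
    - [15, 0, 0, 0, 0, 0]
    - [0, 0, 0, 0, 0, 0]
    - [0, 0, 0, 0, 0, 0]

```text
clock: 14.15
position: [0.4771, 0.1707, 0.0888]
tool_rot: [2.434, 1.57, 0.584]
force: [0.1, 0.4, -0.4]
grip_width: 0.0853
```

```bash
python3 -c "
from h import *
plan(np.array([.4761,.1711,.05]),-15.8)
"
```

```text
t 14.15 p [0.4771 0.1707 0.0888] turn [-0.003 -0.001 -0.001] shift after turn [38.8 -1.1 -0.1] shift now [38.8 -1.1 -0.1] w 0.0853 q7 -1.1 F [ 0.1  0.4 -0.4]
```

Request:
jog_arm:
  commands:
    - [18, -1, 0, 0, 0, 0]
    - [18, 0, 0, 0, 0, 0]
    - [4, 0, 0, 0, 0, 0]
    - [0, 0, 0, 0, 0, 0]
    - [0, 0, 0, 0, 0, 0]

```text
clock: 14.65
position: [0.4786, 0.172, 0.0515]
tool_rot: [2.288, 1.564, 0.438]
force: [0.1, -0.2, -0.5]
grip_width: 0.0858
```

Request:
jog_arm:
  commands:
    - [0, 0, 0, 0, 0, 0]
    - [0, 0, 0, 0, 0, 0]
    - [0, 0, 0, 0, 0, 0]
    - [0, 0, 0, 0, 0, 0]
    - [0, 0, 0, 0, 0, 0]
    - [0, 0, 0, 0, 0, 0]
    - [0, 0, 0, 0, 0, 0]
  gripper: 255

```text
clock: 15.35
position: [0.4798, 0.1723, 0.0539]
tool_rot: [2.253, 1.561, 0.402]
force: [-1.2, -0.1, -1.5]
grip_width: 0.0333
```

Request:
jog_arm:
  commands:
    - [-10, 0, 0, 0, 0, 0]
    - [-30, 0, 0, 0, 0, 0]
    - [-40, 0, 0, 0, 0, 0]
    - [-35, 0, 0, 0, 0, 0]
    - [0, 0, 30, -0.12, 0, 0]
    - [0, 0, 45, -0.12, 0, 0]
    - [0, 0, 45, -0.12, 0, 0]
    - [0, 12, 45, 0, 0, 0]
    - [0, 12, 40, 0, 0, 0]
    - [0, 0, 0, 0, 0, 0]
    - [0, 0, 0, 0, 0, 0]

```text
clock: 16.45
position: [0.493, -0.0351, 0.1798]
tool_rot: [1.688, 1.559, 0.217]
force: [-0.9, 0.2, -1.2]
grip_width: 0.0334
```

```bash
python3 -c "
from h import *
plan(np.array([.5373,-.0919,.1]),5.1)"
```

```text
t 16.45 p [ 0.493  -0.0351  0.1798] turn [ 0.01  -0.002 -0.012] shift after turn [79.8 39.  60.5] shift now [80.2 37.4 61. ] w 0.0334 q7 -0.25 F [-0.9  0.2 -1.2]
```

Request:
jog_arm:
  commands:
    - [0, 12, 18, 0.01, 0, -0.012]
    - [0, 15, 22, 0, 0, 0]
    - [10, 8, 12, 0, 0, 0]
    - [30, 2, 4, 0, 0, 0]
    - [25, 0, 0, 0, 0, 0]
    - [0, 0, 0, 0, 0, 0]
    - [0, 0, 0, 0, 0, 0]

```text
clock: 17.15
position: [0.5358, -0.0832, 0.114]
tool_rot: [2.895, 1.568, 1.421]
force: [-0.4, 0.3, -0.0]
grip_width: 0.0331
```

```bash
python3 -c "
from h import *
plan(np.array([.5373,-.0919,.06]),5.1)"
```

```text
t 17.15 p [ 0.5358 -0.0832  0.114 ] turn [ 0.007 -0.003 -0.001] shift after turn [54.   0.8  8.8] shift now [53.9  0.7  8.9] w 0.0331 q7 -0.22 F [-0.4  0.3 -0. ]
```

Request:
jog_arm:
  commands:
    - [6, 0, 5, 0.007, 0, 0]
    - [12, 0, 4, 0, 0, 0]
    - [12, 0, 1, 0, 0, 0]
    - [0, 0, 0, 0, 0, 0]
    - [0, 0, 0, 0, 0, 0]

```text
clock: 17.65
position: [0.5376, -0.0934, 0.0839]
tool_rot: [2.086, 1.567, 0.605]
force: [-0.0, 0.1, 0.6]
grip_width: 0.0331
```

```bash
python3 -c "
from h import *
plan(np.array([.5373,-.0919,.056]),5.1)"
```

```text
t 17.65 p [ 0.5376 -0.0934  0.0839] turn [ 0.    -0.002 -0.003] shift after turn [27.9 -0.2 -1.5] shift now [27.9 -0.3 -1.4] w 0.0331 q7 -0.23 F [-0.   0.1  0.6]
```

Request:
jog_arm:
  commands:
    - [10, 0, -1, 0, 0, 0]
    - [10, 0, 0, 0, 0, 0]
    - [4, 0, 0, 0, 0, 0]
    - [0, 0, 0, 0, 0, 0]
    - [0, 0, 0, 0, 0, 0]

```text
clock: 18.15
position: [0.5377, -0.0918, 0.0578]
tool_rot: [2.108, 1.567, 0.627]
force: [0.6, 0.4, -0.3]
grip_width: 0.0332
```

Request:
jog_arm:
  commands:
    - [3, 0, 0, 0, 0, 0]
    - [3, 0, 0, 0, 0, 0]

```text
clock: 18.35
position: [0.5381, -0.0921, 0.0533]
tool_rot: [1.755, 1.566, 0.274]
force: [-15.1, 0.4, 35.1]
grip_width: 0.0331
```

Request:
jog_arm:
  commands:
    - [4, 0, 0, 0, 0, 0]
    - [4, 0, 0, 0, 0, 0]

```text
clock: 18.55
position: [0.5381, -0.0926, 0.048]
tool_rot: [1.27, 1.566, -0.212]
force: [-17.6, 0.7, 46.5]
grip_width: 0.0331
```

```bash
python3 -c "
from h import *
plan(np.array([.5373,-.0919,.05]),5.1)
f=grab_frame('scene');cv2.imwrite('pics/e5.png',cv2.convertScaleAbs(cv2.resize(f[140:220,190:280,::-1],None,fx=7,fy=7,interpolation=cv2.INTER_CUBIC),alpha=1.8))"
```

```text
t 18.55 p [ 0.5381 -0.0926  0.048 ] turn [-0.     0.002 -0.005] shift after turn [-2.  -0.8 -0.8] shift now [-2.  -0.8 -0.7] w 0.0331 q7 -0.27 F [-17.6   0.7  46.5]
```

View pics/e5.png

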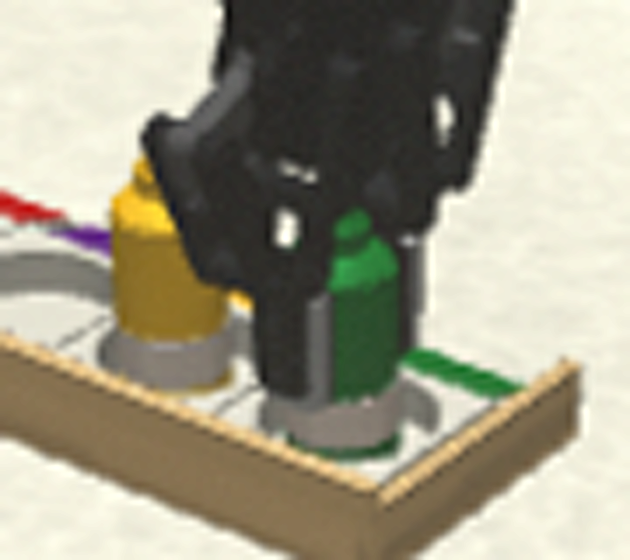

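Request:
jog_arm:
  commands:
    - [-2, 0, 0, 0, 0, 0]
    - [0, 0, 0, 0, 0, 0]

```text
clock: 18.8
position: [0.5384, -0.0927, 0.0504]
tool_rot: [1.231, 1.564, -0.251]
force: [0.7, 0.2, -1.3]
grip_width: 0.033
```

Request:
jog_arm:
  commands:
    - [0, 0, 0, 0, 0, 0]
    - [0, 0, 0, 0, 0, 0]
    - [0, 0, 0, 0, 0, 0]
    - [0, 0, 0, 0, 0, 0]
    - [0, 0, 0, 0, 0, 0]
  gripper: 0

```text
clock: 19.3
position: [0.5386, -0.0927, 0.0502]
tool_rot: [1.276, 1.564, -0.206]
force: [-0.9, 0.6, -0.1]
grip_width: 0.0853
```

Request:
jog_arm:
  commands:
    - [-20, 0, 0, 0, 0, 0]
    - [-40, 0, 0, 0, 0, 0]
    - [-40, 0, 0, 0, 0, 0]
    - [-30, 0, 0, 0, 0, 0]
    - [0, 0, -30, 0.12, 0, 0]
    - [0, -10, -45, 0.12, 0, 0]
    - [0, -20, -45, 0.12, 0, 0]
    - [0, -20, -45, 0, 0, 0]
    - [0, -20, -45, 0, 0, 0]
    - [0, 0, 0, 0, 0, 0]
    - [0, 0, 0, 0, 0, 0]

```text
clock: 20.4
position: [0.4988, 0.1347, 0.1851]
tool_rot: [1.937, 1.563, 0.079]
force: [-0.2, -1.0, -0.5]
grip_width: 0.0851
```

```bash
python3 -c "
from h import *
plan(np.array([.4913,.228,.17]),-15.8)
f=grab_frame('scene');cv2.imwrite('pics/e6.png',cv2.convertScaleAbs(cv2.resize(f[140:220,190:280,::-1],None,fx=7,fy=7,interpolation=cv2.INTER_CUBIC),alpha=1.8))"
```

```text
t 20.4 p [0.4988 0.1347 0.1851] turn [-0.012 -0.003 -0.007] shift after turn [ 15.1 -32.6 -87.8] shift now [ 15.1 -33.8 -87.3] w 0.0851 q7 -0.93 F [-0.2 -1.  -0.5]
```

View pics/e6.png

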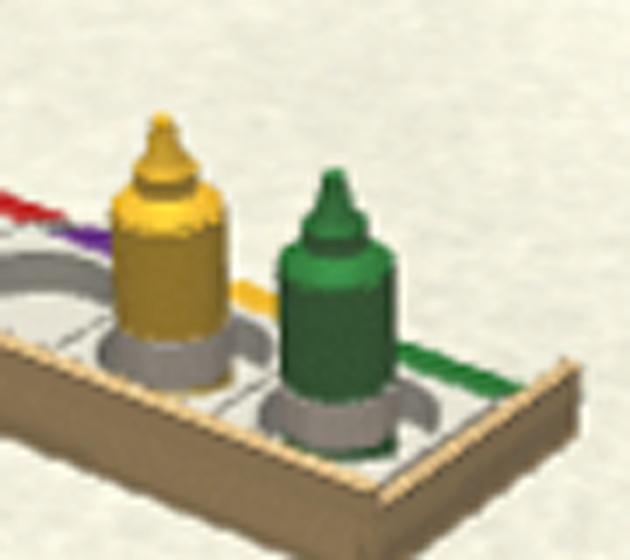

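Both bottles stand upright in their wells (tips at about (213,156) and (238,164) px). Red next.

Request:
jog_arm:
  commands:
    - [0, -14, -35, -0.012, 0, -0.007]
    - [0, -16, -40, 0, 0, 0]
    - [0, -4, -12, 0, 0, 0]
    - [20, 0, -2, 0, 0, 0]
    - [30, 0, 0, 0, 0, 0]
    - [20, 0, 0, 0, 0, 0]
    - [0, 0, 0, 0, 0, 0]
    - [0, 0, 0, 0, 0, 0]

```text
clock: 21.25
position: [0.4953, 0.2232, 0.1134]
tool_rot: [2.341, 1.569, 0.481]
force: [0.8, 0.9, 0.2]
grip_width: 0.0853
```

```bash
python3 -c "
from h import *
plan(np.array([.4913,.228,.05]),-15.8)"
```

```text
t 21.25 p [0.4953 0.2232 0.1134] turn [-0.013 -0.001 -0.002] shift after turn [63.4 -5.1 -3.5] shift now [63.4 -5.3 -3.3] w 0.0853 q7 -1.15 F [0.8 0.9 0.2]
```

Request:
jog_arm:
  commands:
    - [10, -4, -3, -0.012, 0, 0]
    - [15, -3, -1, 0, 0, 0]
    - [18, 0, 0, 0, 0, 0]
    - [0, 0, 0, 0, 0, 0]
    - [0, 0, 0, 0, 0, 0]

```text
clock: 21.75
position: [0.4918, 0.229, 0.0723]
tool_rot: [2.259, 1.563, 0.411]
force: [-0.1, 0.4, 0.4]
grip_width: 0.0855
```

```bash
python3 -c "
from h import *
plan(np.array([.4913,.228,.05]),-15.8)"
```

```text
t 21.75 p [0.4918 0.229  0.0723] turn [-0.002 -0.005 -0.006] shift after turn [22.3 -0.2  1.1] shift now [22.3 -0.4  1.2] w 0.0855 q7 -1.2 F [-0.1  0.4  0.4]
```

Request:
jog_arm:
  commands:
    - [10, 0, 1, 0, -0.005, -0.006]
    - [10, 0, 0, 0, 0, 0]
    - [3, 0, 0, 0, 0, 0]
    - [0, 0, 0, 0, 0, 0]

```text
clock: 22.15
position: [0.4927, 0.2282, 0.0492]
tool_rot: [2.238, 1.569, 0.39]
force: [0.4, -0.4, -1.2]
grip_width: 0.0853
```

Request:
jog_arm:
  commands:
    - [0, 0, 0, 0, 0, 0]
    - [0, 0, 0, 0, 0, 0]
    - [0, 0, 0, 0, 0, 0]
    - [0, 0, 0, 0, 0, 0]
    - [0, 0, 0, 0, 0, 0]
    - [0, 0, 0, 0, 0, 0]
    - [0, 0, 0, 0, 0, 0]
  gripper: 255

```text
clock: 22.85
position: [0.493, 0.2284, 0.05]
tool_rot: [2.24, 1.568, 0.391]
force: [0.8, 0.1, -0.0]
grip_width: 0.0335
```

Request:
jog_arm:
  commands:
    - [-10, 0, 0, 0, 0, 0]
    - [-35, 0, 0, 0, 0, 0]
    - [-40, 0, 0, 0, 0, 0]
    - [-40, 0, 0, 0, 0, 0]
    - [0, 0, 30, -0.12, 0, 0]
    - [0, 0, 45, -0.12, 0, 0]
    - [0, 0, 45, -0.12, 0, 0]
    - [0, 10, 45, 0, 0, 0]
    - [0, 10, 45, 0, 0, 0]
    - [0, 10, 45, 0, 0, 0]
    - [0, 10, 45, 0, 0, 0]
    - [0, 10, 45, 0, 0, 0]
    - [0, 0, 0, 0, 0, 0]
    - [0, 0, 0, 0, 0, 0]

```text
clock: 24.25
position: [0.5488, -0.1214, 0.1897]
tool_rot: [1.478, 1.562, 0.01]
force: [-0.2, 1.3, -0.9]
grip_width: 0.0329
```

```bash
python3 -c "
from h import *
plan(np.array([.5537,-.2765,.17]),5.1)"
```

```text
t 24.25 p [ 0.5488 -0.1214  0.1897] turn [ 0.013  0.001 -0.009] shift after turn [ 19.7  -8.9 155. ] shift now [ 19.7 -11.2 154.8] w 0.0329 q7 -0.08 F [-0.2  1.3 -0.9]
```

Request:
jog_arm:
  commands:
    - [0, -3, 38, 0.013, 0, -0.009]
    - [0, -3, 38, 0, 0, 0]
    - [0, -3, 38, 0, 0, 0]
    - [0, -1, 26, 0, 0, 0]
    - [20, 0, 6, 0, 0, 0]
    - [30, 0, 0, 0, 0, 0]
    - [0, 0, 0, 0, 0, 0]
    - [0, 0, 0, 0, 0, 0]

```text
clock: 25.05
position: [0.554, -0.2665, 0.1441]
tool_rot: [1.227, 1.567, -0.245]
force: [0.3, 0.0, -0.5]
grip_width: 0.033
```

```bash
python3 -c "
from h import *
plan(np.array([.5537,-.2765,.06]),5.1)"
```

```text
t 25.05 p [ 0.554  -0.2665  0.1441] turn [ 0.009  0.001 -0.003] shift after turn [84.1 -1.2  9.9] shift now [84.1 -1.5  9.8] w 0.033 q7 0.14 F [ 0.3  0.  -0.5]
```

Request:
jog_arm:
  commands:
    - [10, -1, 5, 0.009, 0, 0]
    - [25, 0, 5, 0, 0, 0]
    - [25, 0, 1, 0, 0, 0]
    - [0, 0, 0, 0, 0, 0]
    - [0, 0, 0, 0, 0, 0]

```text
clock: 25.55
position: [0.5573, -0.2775, 0.0877]
tool_rot: [1.107, 1.56, -0.373]
force: [0.2, -0.3, -0.2]
grip_width: 0.0333
```

```bash
python3 -c "
from h import *
plan(np.array([.5537,-.2765,.055]),5.1)"
```

```text
t 25.55 p [ 0.5573 -0.2775  0.0877] turn [ 0.001  0.005 -0.009] shift after turn [32.7 -3.5 -1.3] shift now [32.7 -3.8 -1.5] w 0.0333 q7 0.11 F [ 0.2 -0.3 -0.2]
```

Request:
jog_arm:
  commands:
    - [10, -3, -1, 0, 0.005, -0.009]
    - [10, -2, 0, 0, 0, 0]
    - [6, 0, 0, 0, 0, 0]
    - [0, 0, 0, 0, 0, 0]
    - [0, 0, 0, 0, 0, 0]

```text
clock: 26.05
position: [0.5532, -0.2772, 0.0628]
tool_rot: [1.18, 1.568, -0.301]
force: [0.6, 0.1, -0.2]
grip_width: 0.0332
```

```bash
python3 -c "
from h import *
plan(np.array([.5537,-.2765,.0515]),5.1)"
```

```text
t 26.05 p [ 0.5532 -0.2772  0.0628] turn [ 0.001  0.001 -0.003] shift after turn [11.3  0.5 -0.7] shift now [11.3  0.5 -0.7] w 0.0332 q7 0.1 F [ 0.6  0.1 -0.2]
```

Request:
jog_arm:
  commands:
    - [5, 0, 0, 0, 0, 0]
    - [3, 0, 0, 0, 0, 0]
    - [0, 0, 0, 0, 0, 0]
    - [0, 0, 0, 0, 0, 0]

```text
clock: 26.45
position: [0.5536, -0.2773, 0.0546]
tool_rot: [1.154, 1.567, -0.326]
force: [0.7, 0.8, 0.0]
grip_width: 0.0332
```

Request:
jog_arm:
  commands:
    - [3, 0, 0, 0, 0, 0]
    - [2, 0, 0, 0, 0, 0]

```text
clock: 26.65
position: [0.5542, -0.2777, 0.0511]
tool_rot: [1.003, 1.566, -0.477]
force: [-11.1, 2.7, 38.1]
grip_width: 0.033
```

Contact. Release.

Request:
jog_arm:
  commands:
    - [-1, 0, 0, 0, 0, 0]
    - [0, 0, 0, 0, 0, 0]

```text
clock: 26.85
position: [0.5545, -0.2779, 0.0526]
tool_rot: [0.97, 1.565, -0.511]
force: [0.7, 0.2, -1.1]
grip_width: 0.033
```

Request:
jog_arm:
  commands:
    - [0, 0, 0, 0, 0, 0]
    - [0, 0, 0, 0, 0, 0]
    - [0, 0, 0, 0, 0, 0]
    - [0, 0, 0, 0, 0, 0]
    - [0, 0, 0, 0, 0, 0]
  gripper: 0

```text
clock: 27.35
position: [0.5543, -0.2778, 0.052]
tool_rot: [0.994, 1.565, -0.487]
force: [-0.3, 0.4, 0.7]
grip_width: 0.0855
```

Request:
jog_arm:
  commands:
    - [-20, 0, 0, 0, 0, 0]
    - [-40, 0, 0, 0, 0, 0]
    - [-40, 0, 0, 0, 0, 0]
    - [-40, 0, 0, 0, 0, 0]
    - [0, 0, -30, 0.12, 0, 0]
    - [0, 0, -45, 0.12, 0, 0]
    - [0, 0, -45, 0.12, 0, 0]
    - [0, -10, -45, 0, 0, 0]
    - [0, -15, -45, 0, 0, 0]
    - [0, -15, -45, 0, 0, 0]
    - [0, -15, -45, 0, 0, 0]
    - [0, -15, -45, 0, 0, 0]
    - [0, 0, -45, 0, 0, 0]
    - [0, 0, 0, 0, 0, 0]
    - [0, 0, 0, 0, 0, 0]

```text
clock: 28.85
position: [0.5673, 0.1358, 0.1971]
tool_rot: [1.739, 1.564, -0.119]
force: [0.2, -0.5, 0.5]
grip_width: 0.0858
```

```bash
python3 -c "
from h import *
plan(np.array([.5079,.2855,.17]),-15.8)
f=grab_frame('scene');cv2.imwrite('pics/e7.png',cv2.convertScaleAbs(cv2.resize(f[120:220,140:280,::-1],None,fx=5,fy=5,interpolation=cv2.INTER_CUBIC),alpha=1.8))"
```

```text
t 28.85 p [0.5673 0.1358 0.1971] turn [-0.011 -0.001 -0.007] shift after turn [  27.1  -98.  -127.9] shift now [  26.5  -99.6 -126.8] w 0.0858 q7 -0.88 F [ 0.2 -0.5  0.5]
```

View pics/e7.png

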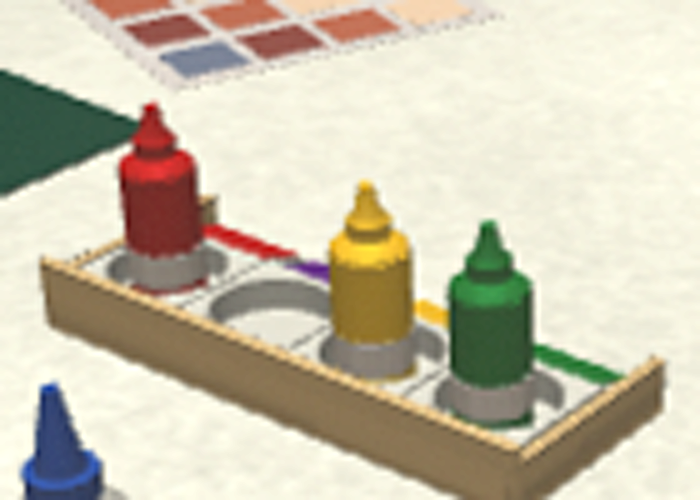

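Red is in its well at about (170,141) px tip, upright. Now violet.

Request:
jog_arm:
  commands:
    - [0, -28, -36, -0.011, 0, -0.007]
    - [0, -30, -38, 0, 0, 0]
    - [0, -30, -38, 0, 0, 0]
    - [20, -8, -12, 0, 0, 0]
    - [35, -2, -3, 0, 0, 0]
    - [25, 0, 0, 0, 0, 0]
    - [0, 0, 0, 0, 0, 0]
    - [0, 0, 0, 0, 0, 0]

```text
clock: 29.7
position: [0.5101, 0.2821, 0.1162]
tool_rot: [2.13, 1.567, 0.27]
force: [0.4, 0.9, 0.1]
grip_width: 0.0854
```

```bash
python3 -c "
from h import *
plan(np.array([.5079,.2855,.05]),-15.8)"
```

```text
t 29.7 p [0.5101 0.2821 0.1162] turn [-0.013 -0.002 -0.003] shift after turn [66.2 -3.1 -2.7] shift now [66.2 -3.3 -2.5] w 0.0854 q7 -1.22 F [0.4 0.9 0.1]
```

Request:
jog_arm:
  commands:
    - [10, -2, -3, -0.012, 0, 0]
    - [17, -2, -1, 0, 0, 0]
    - [18, 0, 0, 0, 0, 0]
    - [0, 0, 0, 0, 0, 0]
    - [0, 0, 0, 0, 0, 0]

```text
clock: 30.2
position: [0.5111, 0.2866, 0.0743]
tool_rot: [2.225, 1.56, 0.375]
force: [-0.6, -0.2, 0.9]
grip_width: 0.0856
```

```bash
python3 -c "
from h import *
plan(np.array([.5079,.2855,.05]),-15.8)"
```

```text
t 30.2 p [0.5111 0.2866 0.0743] turn [-0.003 -0.007 -0.009] shift after turn [24.3 -2.8  1.9] shift now [24.3 -3.   2.1] w 0.0856 q7 -1.25 F [-0.6 -0.2  0.9]
```

Request:
jog_arm:
  commands:
    - [10, -2, 2, 0, -0.007, -0.009]
    - [10, -1, 0, 0, 0, 0]
    - [5, 0, 0, 0, 0, 0]
    - [0, 0, 0, 0, 0, 0]

```text
clock: 30.6
position: [0.5087, 0.2856, 0.0494]
tool_rot: [2.404, 1.57, 0.554]
force: [-0.7, -0.3, 0.0]
grip_width: 0.0857
```

Request:
jog_arm:
  commands:
    - [0, 0, 0, 0, 0, 0]
    - [0, 0, 0, 0, 0, 0]
    - [0, 0, 0, 0, 0, 0]
    - [0, 0, 0, 0, 0, 0]
    - [0, 0, 0, 0, 0, 0]
    - [0, 0, 0, 0, 0, 0]
    - [0, 0, 0, 0, 0, 0]
  gripper: 255

```text
clock: 31.3
position: [0.5089, 0.2859, 0.0501]
tool_rot: [2.385, 1.569, 0.535]
force: [0.5, -0.5, -0.1]
grip_width: 0.033
```

Request:
jog_arm:
  commands:
    - [-10, 0, 0, 0, 0, 0]
    - [-35, 0, 0, 0, 0, 0]
    - [-40, 0, 0, 0, 0, 0]
    - [-40, 0, 0, 0, 0, 0]
    - [0, 0, 30, -0.12, 0, 0]
    - [0, 0, 45, -0.12, 0, 0]
    - [0, 0, 45, -0.12, 0, 0]
    - [0, 8, 45, 0, 0, 0]
    - [0, 8, 45, 0, 0, 0]
    - [0, 8, 45, 0, 0, 0]
    - [0, 8, 45, 0, 0, 0]
    - [0, 8, 45, 0, 0, 0]
    - [0, 0, 0, 0, 0, 0]
    - [0, 0, 0, 0, 0, 0]

```text
clock: 32.7
position: [0.554, -0.0649, 0.1894]
tool_rot: [1.519, 1.562, 0.048]
force: [-0.3, 1.3, -1.0]
grip_width: 0.0332
```

```bash
python3 -c "
from h import *
plan(np.array([.5474,-.2149,.17]),5.1)"
```

```text
t 32.7 p [ 0.554  -0.0649  0.1894] turn [ 0.011  0.    -0.009] shift after turn [ 19.4 -19.9 148.8] shift now [ 19.3 -21.7 148.6] w 0.0332 q7 -0.2 F [-0.3  1.3 -1. ]
```

Request:
jog_arm:
  commands:
    - [0, -6, 38, 0.011, 0, -0.009]
    - [0, -6, 38, 0, 0, 0]
    - [0, -5, 38, 0, 0, 0]
    - [0, -3, 25, 0, 0, 0]
    - [0, 0, 9, 0, 0, 0]
    - [0, 0, 0, 0, 0, 0]
    - [0, 0, 0, 0, 0, 0]

```text
clock: 33.4
position: [0.5485, -0.2119, 0.1926]
tool_rot: [1.917, 1.569, 0.445]
force: [-0.5, 0.3, -1.2]
grip_width: 0.0332
```

```bash
python3 -c "
from h import *
plan(np.array([.5474,-.2149,.06]),5.1)"
```

```text
t 33.4 p [ 0.5485 -0.2119  0.1926] turn [ 0.009 -0.001 -0.002] shift after turn [132.6  -1.4   2.8] shift now [132.6  -1.6   2.9] w 0.0332 q7 0.07 F [-0.5  0.3 -1.2]
```

Request:
jog_arm:
  commands:
    - [15, -1, 2, 0.009, 0, 0]
    - [35, 0, 2, 0, 0, 0]
    - [35, 0, 0, 0, 0, 0]
    - [10, 0, 0, 0, 0, 0]
    - [0, 0, 0, 0, 0, 0]
    - [0, 0, 0, 0, 0, 0]

```text
clock: 34.0
position: [0.5496, -0.2083, 0.0943]
tool_rot: [2.163, 1.567, 0.689]
force: [-0.2, -0.5, -0.7]
grip_width: 0.0336
```

```bash
python3 -c "
from h import *
plan(np.array([.5474,-.2149,.06]),5.1)"
```

```text
t 34.0 p [ 0.5496 -0.2083  0.0943] turn [ 0.008 -0.002 -0.004] shift after turn [34.3 -2.8  6.3] shift now [34.3 -3.   6.4] w 0.0336 q7 -0.01 F [-0.2 -0.5 -0.7]
```

Request:
jog_arm:
  commands:
    - [6, -2, 5, 0.008, 0, 0]
    - [10, -2, 3, 0, 0, 0]
    - [7, 0, 0, 0, 0, 0]
    - [0, 0, 0, 0, 0, 0]
    - [0, 0, 0, 0, 0, 0]

```text
clock: 34.5
position: [0.5477, -0.2181, 0.0725]
tool_rot: [1.592, 1.563, 0.108]
force: [-0.4, -0.4, -0.4]
grip_width: 0.0333
```

```bash
python3 -c "
from h import *
plan(np.array([.5474,-.2149,.052]),5.1)"
```

```text
t 34.5 p [ 0.5477 -0.2181  0.0725] turn [-0.002 -0.    -0.008] shift after turn [20.5  0.  -3.2] shift now [20.5 -0.2 -3.2] w 0.0333 q7 -0.02 F [-0.4 -0.4 -0.4]
```

Request:
jog_arm:
  commands:
    - [6, 0, -2, 0, 0, -0.008]
    - [7, 0, -2, 0, 0, 0]
    - [3, 0, 0, 0, 0, 0]
    - [0, 0, 0, 0, 0, 0]
    - [0, 0, 0, 0, 0, 0]

```text
clock: 35.0
position: [0.5477, -0.2133, 0.0553]
tool_rot: [-1.9, 1.57, 2.9]
force: [-0.0, -0.2, -1.0]
grip_width: 0.0333
```

Request:
jog_arm:
  commands:
    - [3, 0, 0, 0, 0, 0]
    - [2, 0, 0, 0, 0, 0]

```text
clock: 35.2
position: [0.5481, -0.2136, 0.0515]
tool_rot: [-0.093, 1.57, -1.577]
force: [-13.8, 2.6, 38.5]
grip_width: 0.0332
```

Floor contact; release, retreat upward and toward the robot's side, and check.

Request:
jog_arm:
  commands:
    - [-1, 0, 0, 0, 0, 0]
    - [0, 0, 0, 0, 0, 0]

```text
clock: 35.4
position: [0.5483, -0.2138, 0.053]
tool_rot: [0.41, 1.569, -1.073]
force: [-0.1, -0.6, -0.9]
grip_width: 0.0336
```

Request:
jog_arm:
  commands:
    - [0, 0, 0, 0, 0, 0]
    - [0, 0, 0, 0, 0, 0]
    - [0, 0, 0, 0, 0, 0]
    - [0, 0, 0, 0, 0, 0]
    - [0, 0, 0, 0, 0, 0]
  gripper: 0

```text
clock: 35.9
position: [0.5483, -0.2139, 0.0526]
tool_rot: [0.448, 1.569, -1.036]
force: [0.6, 0.6, -0.7]
grip_width: 0.0853
```

Request:
jog_arm:
  commands:
    - [-20, 0, 0, 0, 0, 0]
    - [-40, 0, 0, 0, 0, 0]
    - [-40, 0, 0, 0, 0, 0]
    - [-40, 0, 0, 0, 0, 0]
    - [0, 0, -40, 0, 0, 0]
    - [0, 0, -45, 0, 0, 0]
    - [0, 0, -45, 0, 0, 0]
    - [0, 0, -45, 0, 0, 0]
    - [0, 0, -45, 0, 0, 0]
    - [0, 0, -45, 0, 0, 0]
    - [0, 0, -45, 0, 0, 0]
    - [0, 0, -45, 0, 0, 0]
    - [0, 0, -45, 0, 0, 0]
    - [0, 0, 0, 0, 0, 0]
    - [0, 0, 0, 0, 0, 0]

```text
clock: 37.4
position: [0.5116, 0.1998, 0.1982]
tool_rot: [1.626, 1.568, 0.139]
force: [-0.0, -1.7, 0.7]
grip_width: 0.0853
```

```bash
python3 -c "
from h import *
f=grab_frame('scene');cv2.imwrite('pics/e8.png',cv2.convertScaleAbs(cv2.resize(f[120:220,140:280,::-1],None,fx=5,fy=5,interpolation=cv2.INTER_CUBIC),alpha=1.8))
f=grab_frame('top');cv2.imwrite('pics/t8f.png',f[:,:,::-1]);cv2.imwrite('pics/t8.png',cv2.convertScaleAbs(cv2.resize(f[180:255,293:440,::-1],None,fx=5,fy=5,interpolation=cv2.INTER_CUBIC),alpha=1.6))"
```

```text
(no output)
```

View pics/e8.png

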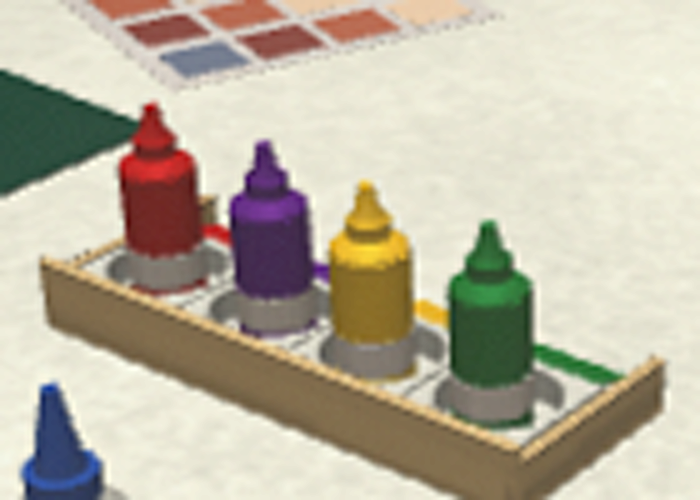

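View pics/t8.png

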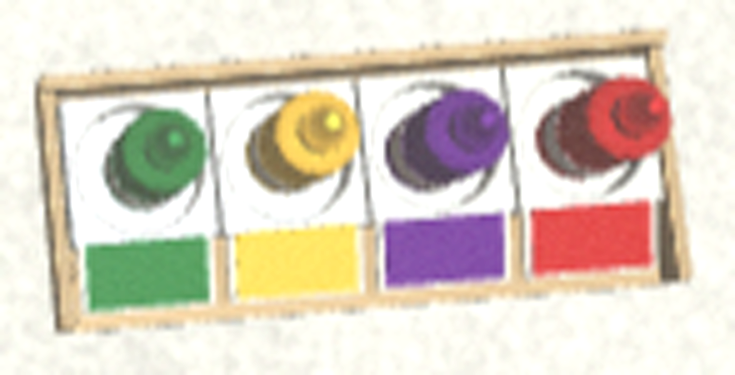

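View pics/t8f.png

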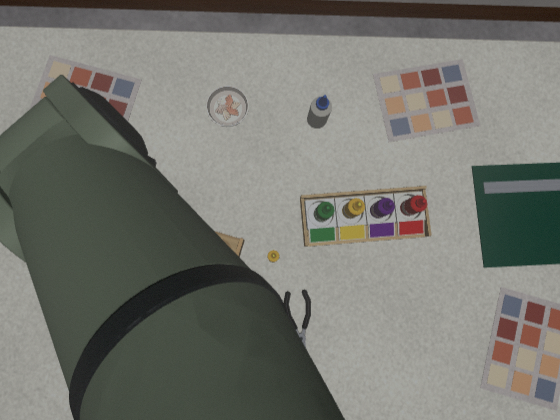

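Request:
jog_arm:
  commands:
    - [0, 0, 0, 0, 0, 0]
    - [0, 0, 0, 0, 0, 0]
    - [0, 0, 0, 0, 0, 0]

```text
clock: 37.8
position: [0.5126, 0.1961, 0.1983]
tool_rot: [1.391, 1.567, -0.101]
force: [0.4, -1.0, -0.3]
grip_width: 0.0852
```

```bash
python3 -c "
from h import *
T=dict(green=((175,136),(489,225)),yellow=((334,120),(365,184)),violet=((487,120),(264,144)),red=((654,102),(151,106)))
for k,(a,b) in T.items(): print(k,*tri(ray('top',(293+a[0]/5,180+a[1]/5)),ray('scene',(140+b[0]/5,120+b[1]/5))))
print(observe()['qd'].round(3)); bot.job_done()"
```

```text
green [ 0.53847562 -0.09433238  0.10118708] 0.00083527629179202
yellow [ 0.54574841 -0.1549805   0.10149431] 0.0018879400699955825
violet [ 0.54682006 -0.21351727  0.10105325] 0.0022942803334091693
red [ 0.55430899 -0.27717211  0.10162387] 0.0014720979500246307
[ 0.01  -0.003  0.005  0.    -0.001  0.001  0.003]
the job is handed in; nothing more can be done
```

I moved all four paint bottles from the rack into the wells with their own colour swatches and handed the job in at about 38 s.

**Last checks:**
- **Position:** The bottle tips, found from both fixed cameras, are within about 4 mm of the well centres I measured (12 mm allowed).
- **Height:** All four tips lie at 101.1–101.6 mm, so the bottles stand at the same height. That is about 2 mm above the roughly 99.5 mm I expected from the well rim. It is within the camera calibration error, so I take them all to be on the floor of the wells.
- **Upright and bystanders:** In the pictures every bottle stands upright, and the glue bottle and shell dish are where they were.
- **Arm:** It was stopped, open and touching nothing at hand-in.

**What went less well:**
- **Floor force:** The wrist force reached about 38 N for red and violet, and about 47 N for green. The green bottle had touched down and slid a few mm up in the grip.
- **Yellow bottle:** It showed no clear contact reading, only a brief 6 N, before I let it go. Only the pictures confirm that it is seated.

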